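# Strip the kiln-prop mould

### The job

Strip the gang mould: roll the thumbwheel in its end block until the locking slides are fully open, then draw all four keyed divider blocks straight up out of their slots, without forcing or tilting them, and stand them tabs up on the floor of the wash tray. Lift out every cast prop that is there and lay it on its long side on the ware board, none touching another and none hanging far over the edge. Set everything down gently, leave the slides open, and leave the other things on the bench where they are.

Things in the scene. Friction and masses are not known exactly. Their poses are not given: they have to be found in the camera images.
- mould: Aluminium gang mould, fixed, 277 x 128 mm. Origin: centre of its underside. x along it: end block with thumbwheel at -x (nearest the robot), then divider, cavity, divider, cavity, divider, cavity, divider (dividers at x -47.5, 4.5, 56.5, 108.5 mm, cavities between), end wall. Cavity floor 12 mm, side rails (inner faces y +-41 mm) and end wall 42 mm, end block 46 mm above the bench.
- lock_wheel (a joint): Knurled thumbwheel, 36 mm across, 11 mm wide, axis along mould y, sunk in the end block, top 7 mm of the rim exposed. 0 = locked, 3.0 rad = fully open (stop); starts near 0, stays where left. Grows as the rim's top is rolled towards mould +x (the dividers). A fingertip pressed down on the rim with 5 to 15 N and drawn along +x turns it by friction, about 1 rad per 18 mm; lift, go back, repeat.
- wheel_rim (a point): Highest point of the thumbwheel's rim: 53 mm above the bench, at x = -101 mm, y = 0 in the mould's frame. Fixed to the mould; does not turn with the wheel.
- lock_slide (a joint): Two flat dark steel locking slides on the side rails (top 48 mm above the bench), moved together by the thumbwheel towards mould +x, 8 mm per rad. 0 = locked: their square lugs lie over the tongues of all four dividers; clear of them from 19 mm on; 24 mm = fully open.
- ware_board: Dark wooden ware board on two cleats, loose, 250 (x) x 160 (y) mm, flat top 24 mm above the bench. Origin: centre of its underside. The props go on it. It lies on one side of the mould, the tray on the other; which is which varies.
- tray: Empty grey plastic wash tray, loose, 235 (x) x 150 (y) x 35 mm high outside, walls and floor 5 mm. Origin: centre of its underside. The dividers go in it; four fit side by side along its x.
- divider1: One of four identical wooden dividers, in any slot: body 30 (x) x 80 (y) x 30 mm high, at each y end a T-shaped tongue (104 mm over all) keyed in an upright slot of the side rail with 1 mm play, free after 30 mm straight up. Lifting tab on top, 12 mm thick (x), 36 mm wide (y), from 30 to 64 mm above the underside. Origin: centre of underside, z towards the tab. About 0.11 kg.
- divider2: One of four identical wooden dividers, in any slot: body 30 (x) x 80 (y) x 30 mm high, at each y end a T-shaped tongue (104 mm over all) keyed in an upright slot of the side rail with 1 mm play, free after 30 mm straight up. Lifting tab on top, 12 mm thick (x), 36 mm wide (y), from 30 to 64 mm above the underside. Origin: centre of underside, z towards the tab. About 0.11 kg.
- divider3: One of four identical wooden dividers, in any slot: body 30 (x) x 80 (y) x 30 mm high, at each y end a T-shaped tongue (104 mm over all) keyed in an upright slot of the side rail with 1 mm play, free after 30 mm straight up. Lifting tab on top, 12 mm thick (x), 36 mm wide (y), from 30 to 64 mm above the underside. Origin: centre of underside, z towards the tab. About 0.11 kg.
- divider4: One of four identical wooden dividers, in any slot: body 30 (x) x 80 (y) x 30 mm high, at each y end a T-shaped tongue (104 mm over all) keyed in an upright slot of the side rail with 1 mm play, free after 30 mm straight up. Lifting tab on top, 12 mm thick (x), 36 mm wide (y), from 30 to 64 mm above the underside. Origin: centre of underside, z towards the tab. About 0.11 kg.
- prop1: One of up to three identical pale ceramic kiln props (bars), 20 (x) x 80 (y) x 26 mm high, about 0.1 kg, loose in a cavity with 1 mm play. Can be gripped across its 20 mm once the dividers beside it are out (30 mm gaps). Origin: centre of its underside; y along its length. None if absent.
- prop2: One of up to three identical pale ceramic kiln props (bars), 20 (x) x 80 (y) x 26 mm high, about 0.1 kg, loose in a cavity with 1 mm play. Can be gripped across its 20 mm once the dividers beside it are out (30 mm gaps). Origin: centre of its underside; y along its length. None if absent.
- prop3: One of up to three identical pale ceramic kiln props (bars), 20 (x) x 80 (y) x 26 mm high, about 0.1 kg, loose in a cavity with 1 mm play. Can be gripped across its 20 mm once the dividers beside it are out (30 mm gaps). Origin: centre of its underside; y along its length. None if absent.
- tape_roll: Yellow roll of masking tape lying flat, 84 mm across, 20 mm high; a bystander. Origin: centre of its underside.
- mallet: Wooden mallet lying on the bench, head 55 x 90 x 42 mm, handle 22 mm thick; a bystander. Origin: on the bench under the handle's end near the head.
- brush: Bench brush, 200 mm long, lying on the bench; a bystander. Origin at its middle.
- jar: Closed jar, 60 mm across, 75 mm high; a bystander. Origin: centre of its underside.
- scraper: Scraper, 200 mm long, lying on the bench; a bystander. Origin at its middle.
Things that resemble listed ones, but are neither listed nor needed, are in the scene too. Leave any pink look-alike of the divider2 alone. What is shaped like the divider1 but red is not meant.

How it is judged:
By the outcome, as a careful person would: the job done as asked, in the order asked, and still so for the second after the job is handed in, with the robot touching nothing.
Of prop1, prop2, prop3 only 1 to 3 are there at a start; the rules pass over those that are not, and their reading is None.
At some moment in a run one of ware_board, tray may be knocked a few centimetres aside while the robot is not near it.
It also fails if it takes over 210 s, if anything falls off the work surface, if the arm or the gripper's body presses on something with over 40 N, if the wrist force passes 120 N, or if a joint passes its speed limit or range.

### The arm

A 7-joint arm with a two-finger parallel gripper is mounted at the origin on the work surface. World frame = base frame: x ahead of the robot, y to its left, z up, the work surface at z = 0. Lengths are in m, angles in rad, forces in N, time in s.
With the tool pointing down it reaches from about 0.375 to 0.925 m from the base axis. Payload 3.1 kg.
Tool frame: the origin (TCP) lies between the finger pads; the fingertips stand 19 mm ahead of it and the grasp point (between the pads) is the TCP; z points along the fingers, y is the direction in which the jaws open and shut (so a half turn about z gives the same grasp; the last joint's range is limited). The gripper opens to 85 mm and grips with 20 to 120 N. Pads are 22 mm wide; open, the fingers measure 114 mm over their backs; the gripper's body (76 mm by 85 mm) begins 54 mm behind the grasp point. The pads swing forward as they close: fully open they stand 13 mm farther back than shut.
Start: joints at [1.199, 0.383, 0.044, 1.598, -0.018, 1.161, -0.05], TCP at [0.176, -0.626, 0.25] pointing down, gripper open.
Joint ranges: [-2.61, 2.61], [-0.41, 2.15], [-1.48, 1.57], [0, 2.5], [-1.57, 4.71], [0.05, 1.97], [-2.85, 2.85]. Speed limits (rad/s): [2.79, 2.79, 3.14, 3.14, 3.14, 3.14, 3.14].

### API

Orientations are given as a unit quaternion [x, y, z, w].
In Python, from bench import move_ptp, movel, move_j, move_gripper, pause, inverse_kinematics, read_camera, camera_params, MotionError, sign_off, look_for, tip_of, read_time_s, read_qpos, read_joint_vel, read_effort, read_eef_pos, read_tcp_rot, read_ft_force, read_ft_torque, read_finger_gap gives the robot as it stands. Calls block until the motion is done:
- move_ptp(position, orientation): joint-space move of the TCP to a pose.
- movel(position, orientation=None, speed=0.15): straight line of the TCP; orientation=None keeps the orientation; speed is the mean speed in m/s.
- move_j(angles): joint-space move.
- move_gripper(opening, effort=None): finger opening in m; effort is the grip in N (None keeps the last); returns when the fingers have stopped.
- pause(seconds).
- inverse_kinematics(position, orientation): joint angles nearest the present ones, or None.
- read_camera(name): name is "scene" or "top" or "wrist"; returns the picture (384x512x3 uint8, red, green, blue); there is no depth.
- camera_params(name): a dict with "K" (3x3 intrinsics, pixels), "dist_coeffs" ([k1, k2, p1, p2, k3] as OpenCV has them; the pictures are not rectified), "camera_from_world" (4x4, takes a point from world to camera coordinates). Camera axes: x right, y down, z forward; pixel columns grow to the right and rows downward; lengths in m; the calibration is good to about 2 mm. A picture is of the moment at which its call begins: read the wrist's pose just before it. camera_params takes no time and is no camera call; for the wrist camera it gives the pose at the moment of the call.
A pose or a line that the arm cannot do raises MotionError and nothing moves.
- sign_off(): hands the job in, once; it reports no verdict.
Trained networks look in the newest picture that a camera, given by its name, has taken for a name from the list of things; names that differ only in an ending like _2 or _b are one class to them, and where a whole thing is asked for, a point or a joint stands for the part that bears it (a point fixed in the world has none). Each returns a list of dicts, best first, with "confidence" (0 to 1); they miss things now and then, are a little off and sometimes report something else, mostly with a low value. They report only what shows in the picture. A call takes as long as a camera call. They do not tell look-alikes from the thing itself.
- look_for(camera, name): "at" ([column, row] in pixels, amid what is visible of it).
- tip_of(camera, name): "at" ([column, row] in pixels: a listed point, or the origin of a listed thing).
Readings, each from a call of its own:
- read_time_s(): time.
- read_qpos(): joint angles.
- read_joint_vel(): joint speeds.
- read_effort(): joint torques, N m.
- read_eef_pos(): TCP position.
- read_tcp_rot(): TCP orientation.
- read_ft_force(): force on the tool from outside, world axes, zero at the start.
- read_ft_torque(): the same for the moment, N m.
- read_finger_gap(): finger opening in m.
Only numpy, scipy, OpenCV 4.12 (cv2) and the standard library are available. Lean on these libraries where they do the work, as an engineer would, in place of code of your own. Each camera call takes 0.05 s, during which the arm holds its last target.

## Working session

There is one attempt and no reset: what is moved stays moved. The work goes in short steps, each a Python script; the robot and the scene stay as the last script left them, time stands still between calls to the robot, and variables do not carry over. Pictures are saved under pics/ and viewed, and the job is handed in when it is done.

```bash
ls; mkdir -p pics; python3 - <<'E'
from bench import *
import cv2,numpy as np
print(read_time_s(),read_eef_pos(),read_tcp_rot(),read_finger_gap())
for c in ("scene","top","wrist"):
    im=read_camera(c); cv2.imwrite(f"pics/a_{c}.png",im[:,:,::-1])
    p=camera_params(c); print(c,np.round(p["K"],1).tolist(),p["dist_coeffs"]); print(np.round(p["camera_from_world"],3).tolist())
E
```

```text
pics
0.0 [ 0.17552256 -0.62492456  0.24886587] [ 9.90637348e-01  1.36513358e-01 -2.53247099e-04 -1.29747191e-03] 0.08498342590548597
scene [[357.2, 0.0, 262.6], [0.0, 357.2, 193.3], [0.0, 0.0, 1.0]] [-0.01546216  0.          0.          0.          0.        ]
[[-0.247, 0.969, -0.001, 0.133], [0.807, 0.205, -0.554, -0.427], [-0.537, -0.137, -0.833, 1.412], [0.0, 0.0, 0.0, 1.0]]
top [[428.5, 0.0, 266.7], [0.0, 428.5, 191.8], [0.0, 0.0, 1.0]] [-0.1082546  0.         0.         0.         0.       ]
[[0.019, -1.0, -0.005, -0.021], [-0.991, -0.018, -0.132, 0.582], [0.131, 0.007, -0.991, 1.227], [0.0, 0.0, 0.0, 1.0]]
wrist [[302.4, 0.0, 256.6], [0.0, 302.4, 183.2], [0.0, 0.0, 1.0]] [-0.07958873  0.          0.          0.          0.        ]
[[0.271, -0.963, -0.002, -0.648], [-0.924, -0.261, 0.28, -0.037], [-0.27, -0.074, -0.96, 0.379], [0.0, 0.0, 0.0, 1.0]]
```

View pics/a_scene.png

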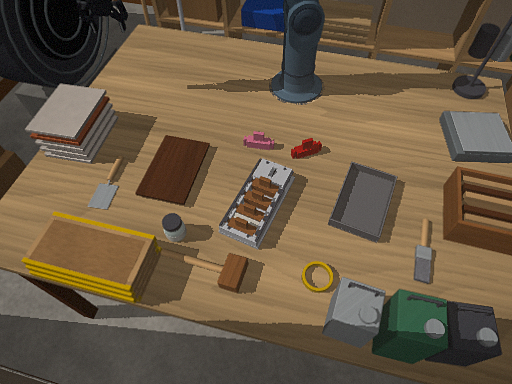

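View pics/a_top.png

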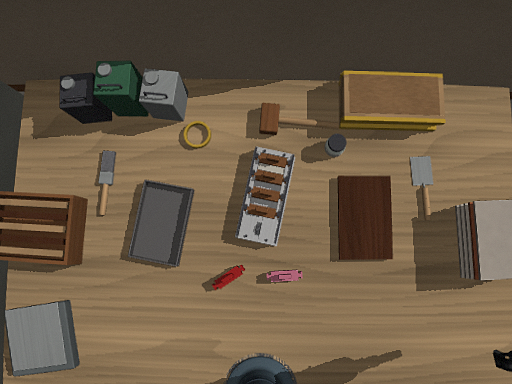

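Top view: the four brown dividers in the mould are at (262,212), (265,195), (268,177) and (271,158). The red look-alike is at (228,277) and the pink one at (284,275); both are on the bench and excluded. The tray is at left (161,223) and the board at right (364,217).

```bash
cat > h.py <<'E'
from bench import *
import cv2,numpy as np
from scipy.spatial.transform import Rotation as R
def rayplane(P,px,z):
    u=cv2.undistortPoints(np.array([[px]],float),P["K"],np.array(P["dist_coeffs"]))[0,0]
    T=np.array(P["camera_from_world"]); Rm=T[:3,:3]; c=-Rm.T@T[:3,3]; d=Rm.T@np.array([u[0],u[1],1])
    return c+d*(z-c[2])/d[2]
def proj(P,pts):
    T=np.array(P["camera_from_world"]); pts=np.asarray(pts,float).reshape(-1,3)
    return cv2.projectPoints(pts,cv2.Rodrigues(T[:3,:3])[0],T[:3,3],np.array(P["K"]),np.array(P["dist_coeffs"]))[0].reshape(-1,2)
def snap(c,name):
    P=camera_params(c); im=read_camera(c)[:,:,::-1].copy(); cv2.imwrite(f"pics/{name}.png",im); return P,im
def down(yaw): # tool pointing down, jaw axis (tool y) at world angle yaw
    y=np.array([np.cos(yaw),np.sin(yaw),0]); z=np.array([0,0,-1.]); x=np.cross(y,z)
    return R.from_matrix(np.c_[x,y,z]).as_quat()
E
python3 - <<'E'
from h import *
P,im=snap("top","b_top")
for n,z in (("mould",0),("wheel_rim",.053),("ware_board",0),("tray",0),("divider1",.012),("prop1",.012),("jar",0)):
    for d in tip_of("top",n): print(n,np.round(d["at"],1),round(d["confidence"],2),np.round(rayplane(P,d["at"],z),3))
x=cv2.resize(im[130:260,225:310],None,fx=5,fy=4.6,interpolation=cv2.INTER_CUBIC); cv2.imwrite("pics/b_crop.png",x)
E
```

```text
mould [422.9 189.2] 0.65 [ 0.605 -0.491  0.   ]
mould [268.4 196.7] 0.6 [ 0.573 -0.015  0.   ]
wheel_rim [258.4 227.6] 0.88 [0.476 0.012 0.053]
ware_board [363.  217.3] 0.64 [ 0.515 -0.303  0.   ]
ware_board [297.5 124.2] 0.43 [ 0.802 -0.101  0.   ]
tray [163.7 222.4] 0.89 [0.488 0.302 0.   ]
divider1 [262.  214.4] 0.88 [0.518 0.003 0.012]
divider1 [269.9 160.7] 0.86 [ 0.682 -0.017  0.012]
divider1 [284.9 276. ] 0.75 [ 0.337 -0.068  0.012]
divider1 [230.6 275.2] 0.66 [0.336 0.092 0.012]
divider1 [273.1 180.2] 0.65 [ 0.622 -0.028  0.012]
divider1 [265.1 194.3] 0.62 [ 0.579 -0.005  0.012]
prop1 [268.2 170.7] 0.61 [ 0.651 -0.013  0.012]
jar [332.5 147.7] 0.76 [ 0.729 -0.21   0.   ]
```

View pics/b_crop.png

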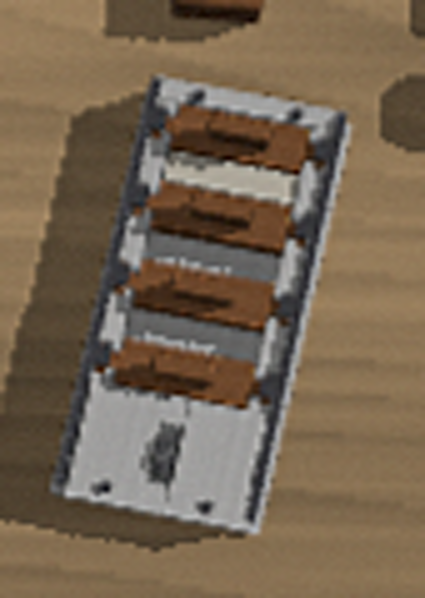

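```bash
python3 - <<'E'
from h import *
T=np.array(camera_params("wrist")["camera_from_world"]); c=-T[:3,:3].T@T[:3,3]
Rt=R.from_quat(read_tcp_rot()).as_matrix(); print("cam in tool",np.round(Rt.T@(c-read_eef_pos()),3), "fwd",np.round(Rt.T@T[2,:3],3))
for pos in ([.45,0,.35],[.7,-.03,.2],[.476,.012,.1],[.5,.3,.15],[.52,-.3,.15]):
  for y in (-.17,np.pi-.17):
    print(pos,round(y,2),inverse_kinematics(pos,down(y)))
E
```

```text
cam in tool [ 0.071 -0.001 -0.124] fwd [-0.28  0.    0.96]
[0.45, 0, 0.35] -0.17 [ 0.6806751  -0.06545258 -0.72732508  1.8939983  -0.04518729  1.29678156
 -0.20335021]
[0.45, 0, 0.35] 2.97 [-1.3118024  -0.32175831  1.0369602   1.95948836  0.2822127   1.35858739
  2.61239233]
[0.7, -0.03, 0.2] -0.17 [ 0.42958462  0.60735681 -0.64068701  1.47903633  0.37777773  1.18061914
 -0.43961304]
[0.7, -0.03, 0.2] 2.97 [ 0.74161666  0.89370804 -1.25148602  1.4633342   0.85070431  1.39382068
  2.42992106]
[0.476, 0.012, 0.1] -0.17 [ 0.57984109  0.36801868 -0.77315473  2.09477589  0.35440457  0.80962209
 -0.57862811]
[0.476, 0.012, 0.1] 2.97 [ 0.93349696  0.61670197 -1.23834415  2.08333551  0.72391706  0.97090419
  2.2717544 ]
[0.5, 0.3, 0.15] -0.17 [ 0.09703382  0.52961301 -0.88599887  1.81363679  0.47502138  1.02664855
 -1.14617859]
[0.5, 0.3, 0.15] 2.97 [ 0.31275633  0.74760043 -1.24539557  1.80571107  0.77132806  1.17876258
  1.78909694]
[0.52, -0.3, 0.15] -0.17 [ 0.75329394  0.42501157 -0.36560584  1.78974063  0.18097497  0.95970423
  0.14312315]
[0.52, -0.3, 0.15] 2.97 [ 0.36909434  0.39708561  0.10391337  1.80961431 -0.04978856  0.93740971
 -2.81713413]
```

```bash
python3 - <<'E'
from h import *
move_ptp([.57,.0,.22],down(-.19))
print(read_time_s(),read_eef_pos())
P,im=snap("wrist","c_wr"); cv2.imwrite("pics/c_wr2.png",cv2.resize(im,(800,600),interpolation=cv2.INTER_CUBIC))
np.save("c_T.npy",P["camera_from_world"])
for n,z in (("mould",0),("wheel_rim",.053),("divider1",.012),("prop1",.012)):
    for d in tip_of("wrist",n): print(n,np.round(d["at"],1),round(d["confidence"],2),np.round(rayplane(P,d["at"],z),4))
E
```

```text
3.1667 [ 0.57013941 -0.00185715  0.21985901]
mould [258.  163.4] 0.69 [ 0.5707 -0.0067  0.    ]
divider1 [260.2 163.8] 0.94 [ 0.5735 -0.005   0.012 ]
divider1 [351.  162.1] 0.85 [ 0.6745 -0.0225  0.012 ]
divider1 [217.3 161.7] 0.84 [0.5268 0.0066 0.012 ]
divider1 [308.7 164.4] 0.7 [ 0.6269 -0.0161  0.012 ]
divider1 [ 40.2 113.8] 0.67 [0.3424 0.0996 0.012 ]
prop1 [331.8 161.2] 0.82 [ 0.6531 -0.0173  0.012 ]
```

View pics/c_wr2.png

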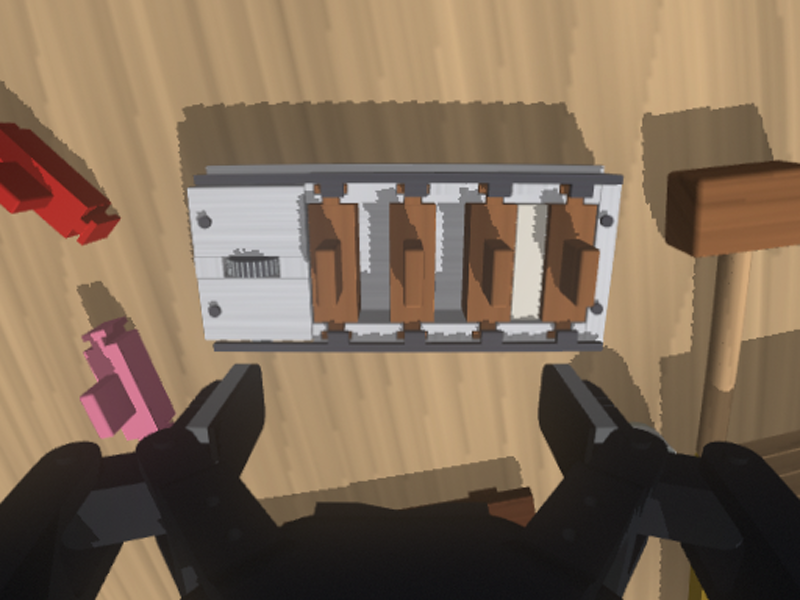

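Wrist view (800-px scale): four dividers in slots with tabs at (327,275), (413,275), (497,275) and (575,275). Thumbwheel at (252,267). One pale prop at (528,260), between dividers 3 and 4; the other two cavities show grey floor. I'll refine the mould pose by overlay.

```bash
cat > fit.py <<'E'
from h import *
from scipy.optimize import least_squares
def m2w(p,pts):
    pts=np.asarray(pts,float); c,s=np.cos(p[2]),np.sin(p[2])
    return np.c_[p[0]+c*pts[:,0]-s*pts[:,1],p[1]+s*pts[:,0]+c*pts[:,1],pts[:,2]]
E
python3 - <<'E'
from fit import *
im=cv2.imread("pics/c_wr.png"); P=camera_params("wrist")
a=np.array([[.5268,.0066],[.5735,-.005],[.6269,-.0161],[.6745,-.0225]]);xs=np.array([-.0475,.0045,.0565,.1085])
p=least_squares(lambda p:(m2w(p,np.c_[xs,0*xs,0*xs])[:,:2]-a).ravel(),[.57,0,-.19]).x
print(p)
k=3
def draw(p,name):
    big=cv2.resize(im[90:240,110:410],None,fx=k*.88,fy=k*.88,interpolation=cv2.INTER_CUBIC)
    def L(pts,col):
        q=(proj(P,m2w(p,pts))-[110,90]+.5)*k*.88
        cv2.polylines(big,[q.astype(int)],False,col,1)
    L([[-.1385,-.064,.046],[-.1385,.064,.046]],(0,0,255))
    L([[.1385,-.064,.042],[.1385,.064,.042]],(0,0,255))
    L([[-.1385,-.064,0],[.1385,-.064,0],[.1385,.064,0],[-.1385,.064,0],[-.1385,-.064,0]],(255,0,255))
    for x in xs: L([[x-.006,-.018,.076],[x+.006,-.018,.076],[x+.006,.018,.076],[x-.006,.018,.076],[x-.006,-.018,.076]],(0,255,0))
    for x in xs: L([[x-.015,-.04,.042],[x+.015,-.04,.042],[x+.015,.04,.042],[x-.015,.04,.042],[x-.015,-.04,.042]],(255,255,0))
    L([[-.101,-.0055,.053],[-.101,.0055,.053]],(0,0,255))
    cv2.imwrite(name,big)
draw(p,"pics/d1.png")
cv2.imwrite("pics/d0.png",cv2.resize(im[90:240,110:410],None,fx=k*.88,fy=k*.88,interpolation=cv2.INTER_CUBIC))
E
```

```text
[ 0.5705069  -0.00332062 -0.19565188]
```

View pics/d1.png

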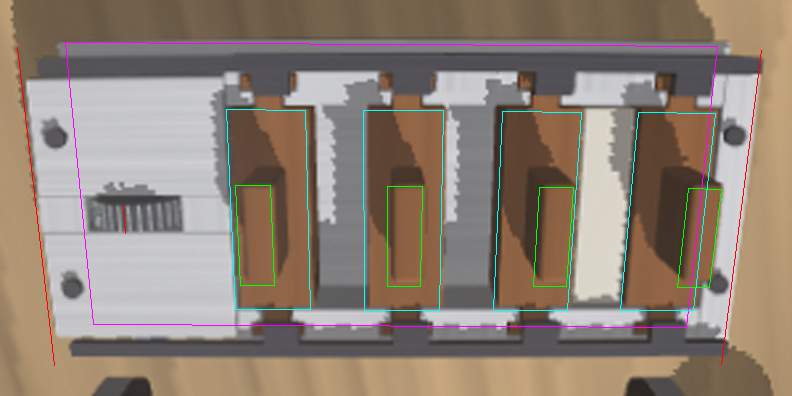

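View pics/d0.png

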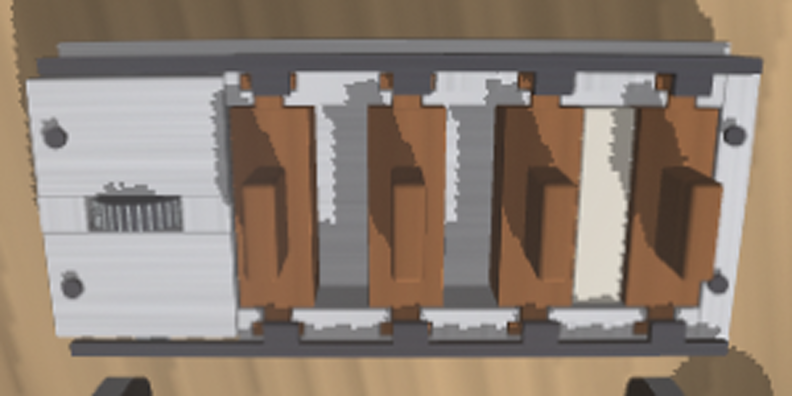

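```bash
python3 - <<'E'
from fit import *
P=camera_params("wrist")
xs=[-.0475,.0045,.0565,.1085]
px=[];M=[]
B=[[(232,107),(310,107),(315,307),(240,307)],[(368,107),(444,107),(443,306),(369,306)],[(503,107),(583,107),(573,306),(497,306)],[(640,107),(719,107),(701,306),(624,306)]]
for x,b in zip(xs,B):
    px+=b; M+=[[x-.015,.04,.042],[x+.015,.04,.042],[x+.015,-.04,.042],[x-.015,-.04,.042]]
for i,t in {0:[(246,183),(278,183),(278,278),(243,278)],1:[(393,184),(423,184),(421,282),(391,282)],3:[(688,184),(722,184),(713,282),(683,280)]}.items():
    x=xs[i]; px+=t; M+=[[x-.006,.018,.076],[x+.006,.018,.076],[x+.006,-.018,.076],[x-.006,-.018,.076]]
px=np.array(px,float)/2.64+[110,90]-.3; M=np.array(M)
for nz in (0,1):
    f=lambda p:(proj(P,m2w(p,M)+[0,0,p[3]*nz])-px).ravel()
    s=least_squares(f,[.57,-.003,-.19,0],loss="soft_l1"); r=f(s.x).reshape(-1,2)
    print(nz,np.round(s.x,4),np.sqrt((r**2).mean())); print(np.round(r,1).tolist() if nz==0 else "")
    p=s.x
    print(np.round(((proj(P,m2w(p,[[-.1385,.06,.046],[-.1385,-.06,.046],[.1385,.06,.042],[.1385,-.06,.042],[-.101,0,.053]]))-[110,90])+.3)*2.64).tolist())
    # wheel ends
E
```

```text
0 [ 0.5722 -0.0024 -0.1895  0.    ] 0.7784341185323161
[[-1.3, 0.0], [-0.7, -0.1], [-0.5, -0.1], [-0.2, -0.1], [-0.5, -0.2], [1.0, -0.2], [-0.1, 0.3], [-0.3, 0.3], [0.8, -0.2], [0.5, -0.0], [-0.7, 0.1], [0.1, 0.2], [0.7, 0.1], [0.0, 0.4], [-1.4, -0.1], [0.3, 0.0], [-2.6, -0.1], [-1.5, -0.2], [0.0, 1.6], [0.5, 1.6], [-0.8, -0.6], [1.2, -0.6], [1.5, 0.1], [-0.0, 0.1], [1.5, -0.4], [1.4, -0.4], [0.5, -0.2], [-0.5, 0.6]]
[[21.0, 56.0], [57.0, 355.0], [763.0, 55.0], [727.0, 351.0], [128.0, 218.0]]
1 [ 0.5723 -0.0028 -0.1899 -0.0019] 0.7021974222179168

[[22.0, 57.0], [58.0, 356.0], [763.0, 57.0], [727.0, 352.0], [128.0, 218.0]]
```

```bash
cat >> fit.py <<'E'
MP=np.array([.5722,-.0026,-.19]); YAW=MP[2]; Q=down(YAW)
def W(x,y,z): return m2w(MP,[[x,y,z]])[0]
E
python3 - <<'E'
from fit import *
move_gripper(0.0,30)
move_ptp(W(-.110,0,.12),Q)
movel(W(-.110,0,.080),speed=.1)
print(read_ft_force(),read_time_s())
P,im=snap("wrist","e"); 
z=.080; f=0
while z>.066:
    z-=.001; movel(W(-.110,0,z),speed=.05); f=read_ft_force()
    print(round(z,4),np.round(f,1),np.round(read_eef_pos()[2],4),round(read_time_s(),2))
    if f[2]>7: break
P,im=snap("wrist","e2"); cv2.imwrite("pics/e2.png",cv2.resize(im,(800,600)))
E
```

```text
[ 0.53467172 -0.33515113  0.51867966] 5.375
0.079 [-0.1 -0.6 -1. ] 0.0795 5.67
0.078 [ 0.2 -1.2  0.6] 0.078 5.92
0.077 [ 0.2  0.2 -0.4] 0.0769 6.17
0.076 [-0.4 -0.5 -0.2] 0.0759 6.42
0.075 [ 0.4 -0.6 -0.2] 0.0749 6.67
0.074 [-0.  -0.  -0.4] 0.074 6.92
0.073 [ 0.6 -0.6  0.1] 0.0729 7.17
0.072 [ 0.4 -0.8  0.5] 0.0719 7.42
0.071 [-1.2  0.1  5.1] 0.0715 7.67
0.07 [-3.6  0.4 11.7] 0.0713 7.92
```

View pics/e2.png

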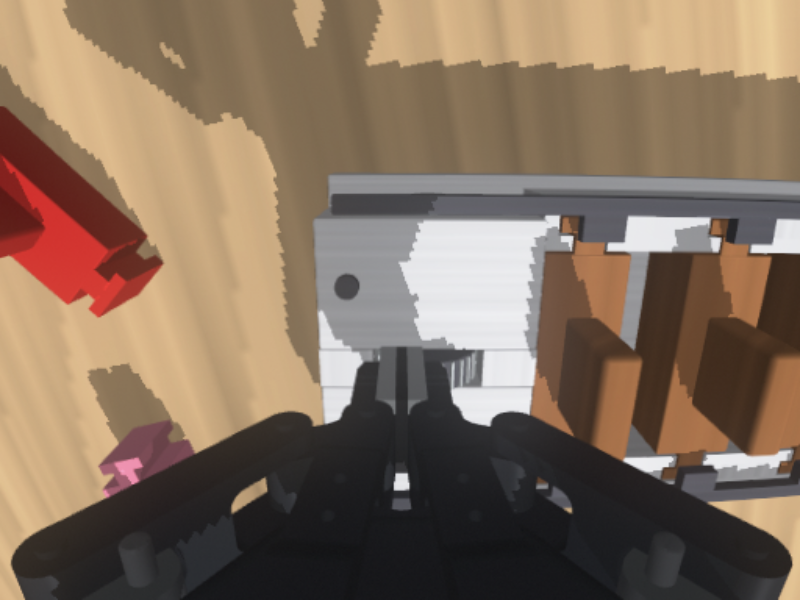

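```bash
cat > roll.py <<'E'
from fit import *
def stroke(x0=-.110,x1=-.091,z0=.0765,F=11,y=0,n=5):
    movel(W(x0,y,.080),speed=.15); movel(W(x0,y,.073),speed=.08)
    z=.0715; 
    for _ in range(8):
        movel(W(x0,y,z),speed=.05); f=read_ft_force()[2]
        if f>F-2: break
        z-=min(.001,max(.0003,(F-f)/6.5e3))
    out=[]
    for x in np.linspace(x0,x1,n+1)[1:]:
        movel(W(x,y,z),speed=.03); f=read_ft_force(); out.append(np.round([f@[np.cos(YAW),np.sin(YAW),0],f[2]],1).tolist())
        z+=np.clip((f[2]-F)/6.5e3,-.0008,.0008)
    movel(W(x1,y,.080),speed=.15)
    print("z",round(z,4),out,round(read_time_s(),2))
E
python3 - <<'E'
from roll import *
stroke()
P,im=snap("wrist","f1"); cv2.imwrite("pics/f1.png",cv2.resize(im,(800,600)))
E
```

```text
z 0.069 [[-1.3, 10.6], [-1.2, 10.7], [-0.2, 9.2], [0.6, 8.7], [1.8, 6.0]] 10.6
```

View pics/f1.png

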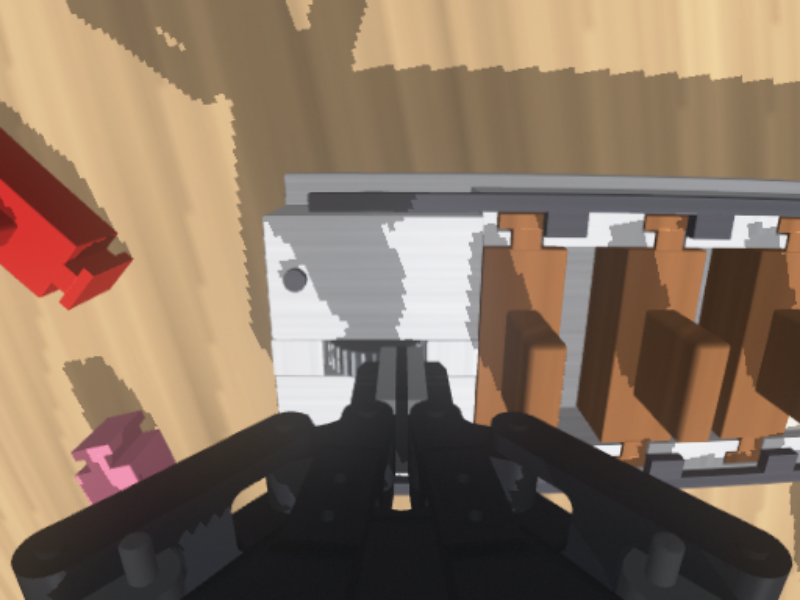

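```bash
python3 - <<'E'
from roll import *
stroke(-.111,-.093)
stroke(-.111,-.093)
P,im=snap("wrist","f2"); cv2.imwrite("pics/f2.png",cv2.resize(im,(800,600)))
E
```

```text
z 0.0691 [[-2.4, 12.2], [-0.6, 10.1], [-0.2, 10.1], [0.0, 10.0], [0.3, 7.2]] 13.52
z 0.0713 [[-1.2, 12.3], [-3.7, 14.2], [-9.2, 18.5], [-13.0, 21.1], [-1.3, 1.1]] 16.39
```

View pics/f2.png

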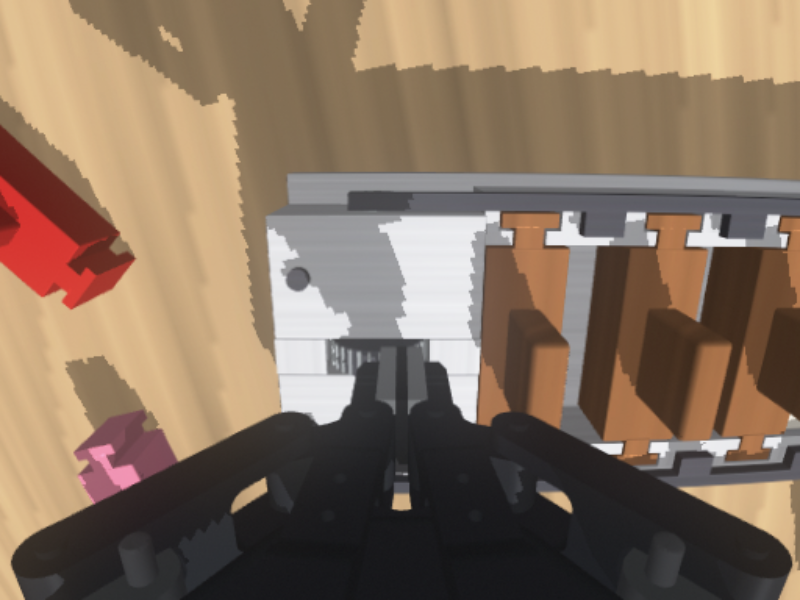

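Lateral force rose to 13 N and the tip then slipped, so the wheel is at its stop. The lugs, e.g. (603,224), sit between the tongues, so the slides are fully open. Next I'll view the tray and board.

```bash
python3 - <<'E'
from fit import *
movel(W(-.093,0,.2),speed=.3)
P,im=snap("top","g_top")
for n in ("tray","ware_board"):
    for d in tip_of("top",n): print(n,np.round(d["at"],1),round(d["confidence"],2),np.round(rayplane(P,d["at"],0),3))
move_ptp([.49,.29,.27],down(-.15)); 
P,im=snap("wrist","g_tray"); cv2.imwrite("pics/g_tray2.png",cv2.resize(im,(800,600),interpolation=cv2.INTER_CUBIC)); print(read_time_s())
np.save("g_T.npy",P["camera_from_world"])
x=cv2.resize(im,(800,600)); 
E
```

```text
tray [164.1 225.2] 0.62 [0.48 0.3  0.  ]
ware_board [361.3 202. ] 0.96 [ 0.562 -0.298  0.   ]
18.2917
```

View pics/g_tray2.png

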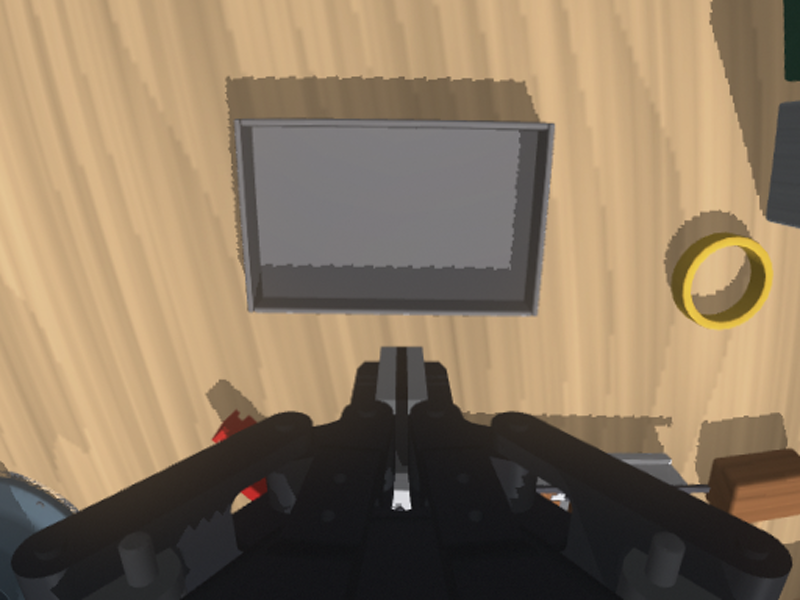

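View pics/g_top.png

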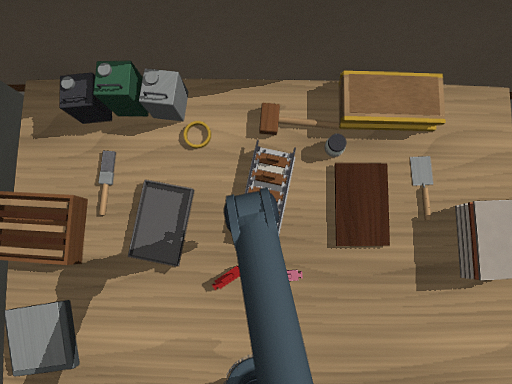

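The board has been knocked about 4 cm towards +x: its top-view centre is now (361,203), it was (364,217). The tray is unmoved. Fitting the tray from its rim corners (236,121), (553,124), (537,315), (249,311), and taking the first divider.

```bash
cat > grab.py <<'E'
from fit import *
XS=[-.0475,.0045,.0565,.1085]
def fitrect(P,px,hx,hy,z,g):
    M=np.array([[-hx,hy,z],[hx,hy,z],[hx,-hy,z],[-hx,-hy,z]])
    f=lambda p:(proj(P,m2w(p,M))-px).ravel(); s=least_squares(f,g); return s.x,np.round(f(s.x).reshape(-1,2),1).tolist()
ax=np.array([np.cos(YAW),np.sin(YAW),0]); ay=np.array([-np.sin(YAW),np.cos(YAW),0])
def fm():
    f=np.mean([read_ft_force() for _ in range(4)],0); return np.array([f@ax,f@ay,f[2]])
def grip(i,dx=0,dy=0,zt=.066):
    move_gripper(.036,20)
    x=XS[i]+dx
    move_ptp(W(x,dy,.14),Q); movel(W(x,dy,zt),speed=.12)
    print("pre",np.round(fm(),1))
    move_gripper(0.0,25); print("gap",round(read_finger_gap(),4),"F",np.round(fm(),1),"T",np.round(read_ft_torque(),2),round(read_time_s(),2))
E
python3 - <<'E'
from grab import *
P=camera_params("wrist"); P["camera_from_world"]=np.load("g_T.npy")
print(fitrect(P,np.array([(236,121),(553,124),(537,315),(249,311)])/1.5625,.1175,.075,.035,[.48,.3,-.15]))
grip(1)
P,im=snap("wrist","h1"); cv2.imwrite("pics/h1.png",cv2.resize(im,(800,600)))
E
```

```text
(array([ 0.48728279,  0.30566516, -0.16355214]), [[-1.9, -1.2], [1.9, -0.8], [0.7, 1.3], [-0.8, 1.7]])
pre [-0.3 -0.1 -0.3]
gap 0.0113 F [-0.3  0.2  3.1] T [ 0.02 -0.02  0.  ] 21.08
```

View pics/h1.png

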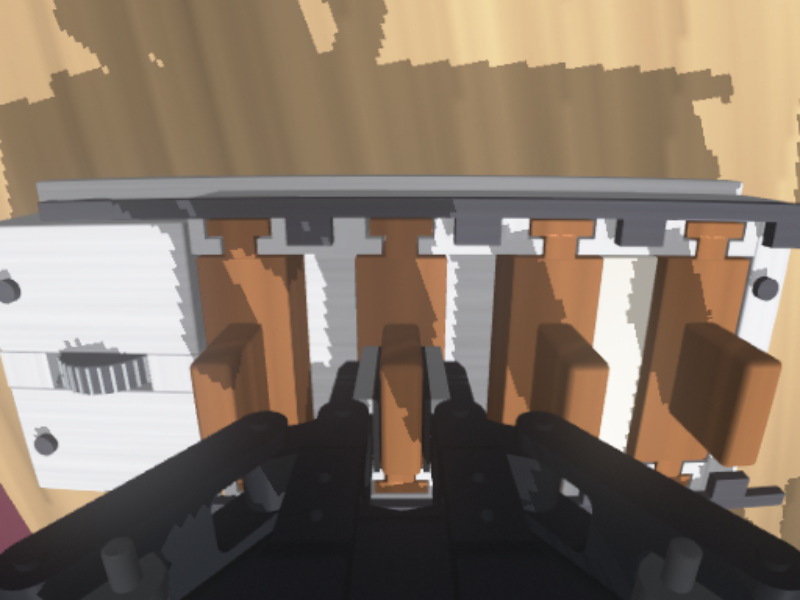

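```bash
cat >> grab.py <<'E'
TP=np.array([.4873,.3057,-.1636])
def lift(i,dx=0,dy=0,zt=.066):
    move_gripper(0.0,40)
    x=XS[i]+dx; mx=0
    for z in np.arange(.005,.0451,.005):
        movel(W(x,dy,zt+z),speed=.04); f=fm(); mx=max(mx,np.hypot(f[0],f[1])); 
        if z<.011 or np.hypot(f[0],f[1])>3: print(round(z,3),np.round(f,1))
        if np.hypot(f[0],f[1])>8 or f[2]<-8: print("STOP"); return False
    movel(W(x,dy,.17),speed=.2); print("lat max",round(mx,1),"gap",round(read_finger_gap(),4),np.round(fm(),1)); return True
def place(tx,TP=TP,off=.054,floor=.005,ty=0,opening=.03):
    q=down(TP[2]); T=lambda z:m2w(TP,[[tx,ty,z]])[0]
    move_ptp(T(.14),q); b=fm()[2]; movel(T(floor+off+.006),speed=.12)
    z=floor+off+.002
    while z>floor+off-.006:
        movel(T(z),speed=.03); f=fm()[2]-b
        if f>1.5: break
        z-=.0007
    print("contact z",round(z-off,4),"dF",round(f,1))
    move_gripper(opening,20); movel(T(.16),speed=.15); print(round(read_time_s(),1))
E
python3 - <<'E'
from grab import *
if lift(1):
    P,im=snap("wrist","i1"); cv2.imwrite("pics/i1.png",cv2.resize(im,(800,600)))
E
```

```text
0.005 [ 1.2  0.3 -0.7]
0.01 [-0.7  0.3 -1.6]
lat max 1.3 gap 0.0115 [ 0.4 -0.5 -1.6]
```

View pics/i1.png

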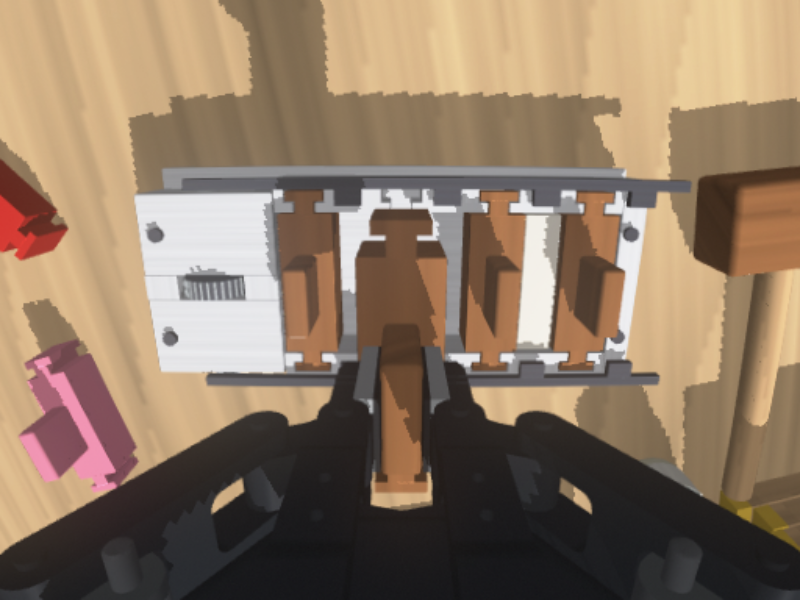

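Divider at (400,330) is held upright and clear of the mould; slides open. Placing it in the tray.

```bash
python3 - <<'E'
from grab import *
P,im=snap("top","j0")
for d in tip_of("top","tray"): print(np.round(d["at"],1),round(d["confidence"],2))
place(.080)
P,im=snap("wrist","j1"); cv2.imwrite("pics/j1.png",cv2.resize(im,(800,600)))
E
```

```text
[160.4 223.7] 0.7
contact z 0.0056 dF 3.8
28.2
```

View pics/j1.png

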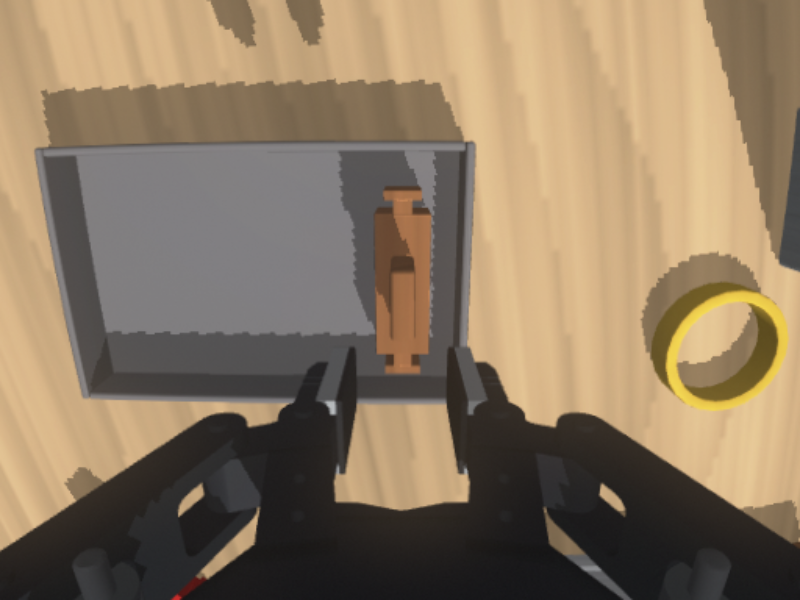

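Divider stands upright on the tray floor at (402,290). Next one.

```bash
cat >> grab.py <<'E'
def ref(nm):
    im=read_camera("top"); cv2.imwrite(f"pics/{nm}.png",im[:,:,::-1]); return im
def traycheck(a,b):
    s=np.s_[175:272,122:200]; d=np.abs(a[s].astype(int)-b[s]).max(2); 
    b_=np.s_[155:255,325:395]; e=np.abs(a[b_].astype(int)-b[b_]).max(2)
    print("changed px tray",(d>25).sum(),"board",(e>25).sum())
E
python3 - <<'E'
from grab import *
move_gripper(.036,20); move_ptp(W(XS[0],0,.14),Q); a=ref("k0"); a0=cv2.imread("pics/j0.png")[:,:,::-1]; traycheck(a0,a)
grip(0)
if lift(0):
    b=ref("k1"); traycheck(a,b)
    if (np.abs(a[175:272,122:200].astype(int)-b[175:272,122:200]).max(2)>25).sum()<150: place(.027)
P,im=snap("wrist","k2"); cv2.imwrite("pics/k2.png",cv2.resize(im,(800,600)))
E
```

```text
changed px tray 2472 board 0
pre [ 0.2 -0.5  0.2]
gap 0.012 F [-0.2 -0.8  0.9] T [-0.   -0.09  0.05] 31.26
0.005 [ 0.2 -0.7 -1.2]
0.01 [ 0.3  0.5 -0.8]
lat max 1.2 gap 0.0112 [-1.1 -0.4 -1.5]
changed px tray 368 board 0
```

View pics/k2.png

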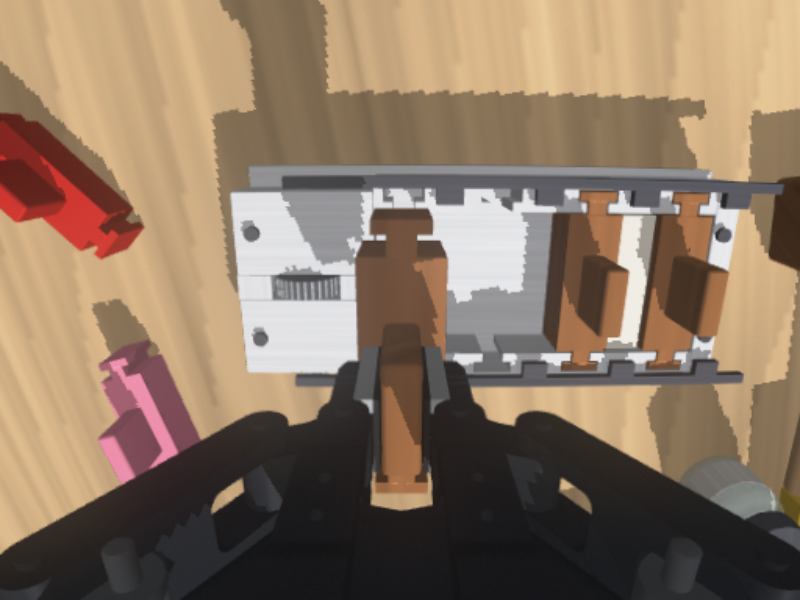

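Second divider held, upright. Let me see why the tray region changed.

```bash
python3 - <<'E'
import cv2,numpy as np
l=[cv2.resize(cv2.imread(f"pics/{n}.png")[165:275,110:210],None,fx=2.6,fy=2.6) for n in ("j0","k0","k1")]
cv2.imwrite("pics/k3.png",np.hstack(l))
E
```

```text
(no output)
```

View pics/k3.png

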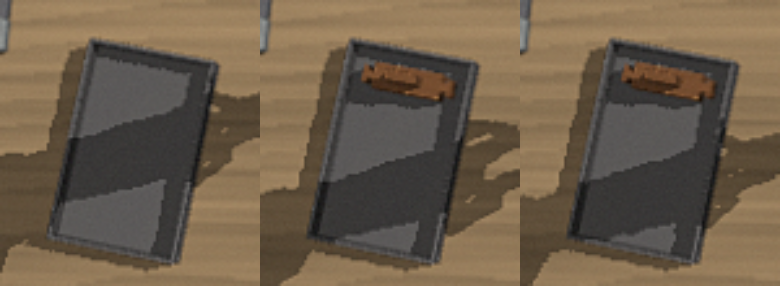

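Only shadows changed; the tray rim is unmoved. Placing it and taking the third.

```bash
python3 - <<'E'
from grab import *
place(.027)
P,im=snap("wrist","l0")
grip(2)
if lift(2): 
    P,im2=snap("wrist","l1"); t=ref("l2")
    cv2.imwrite("pics/l3.png",np.vstack([np.hstack([cv2.resize(x,(400,300)) for x in (im,im2)]),np.hstack([cv2.resize(t[165:275,110:210,::-1],(300,300)),cv2.resize(t[:,:,::-1],(400,300))]+[np.zeros((300,100,3),np.uint8)])]))
E
```

```text
contact z 0.0049 dF 6.9
38.6
pre [0.  0.7 0.3]
gap 0.0115 F [0.3 0.2 2.8] T [ 0.03 -0.01  0.  ] 41.23
0.005 [ 1.2 -0.5 -0.9]
0.01 [ 0.7  0.7 -1.1]
lat max 1.3 gap 0.0116 [ 0.4 -0.  -1.5]
```

View pics/l3.png

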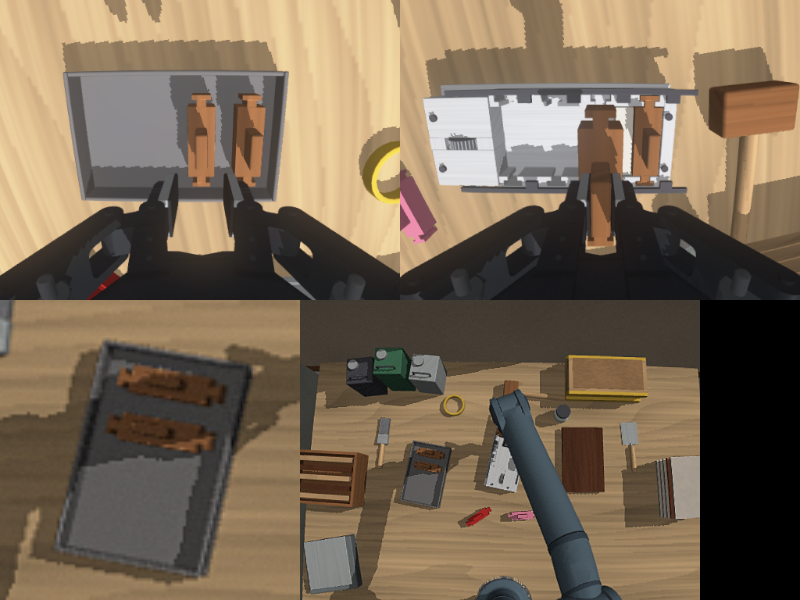

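Two dividers stand in the tray and the third is held upright. Continuing.

```bash
sed -i 's/z-=.0007/z-=.0004/' grab.py; python3 - <<'E'
from grab import *
place(-.027)
P,im=snap("wrist","m0")
grip(3)
if lift(3): 
    P,im2=snap("wrist","m1"); t=ref("m2")
    cv2.imwrite("pics/m3.png",np.vstack([np.hstack([cv2.resize(x,(400,300)) for x in (im,im2)]),np.hstack([cv2.resize(t[165:275,110:210,::-1],(300,300)),cv2.resize(t[:,:,::-1],(400,300))]+[np.zeros((300,100,3),np.uint8)])]))
E
```

```text
contact z 0.0058 dF 4.0
48.8
pre [ 0.4  0.2 -0.1]
gap 0.0117 F [ 0.8 -1.1  2.6] T [ 0.06 -0.05  0.01] 51.63
0.005 [ 0.5  1.2 -0.9]
0.01 [ 1.2  0.5 -1.1]
lat max 1.3 gap 0.0111 [ 0.2 -0.5 -1.7]
```

View pics/m3.png

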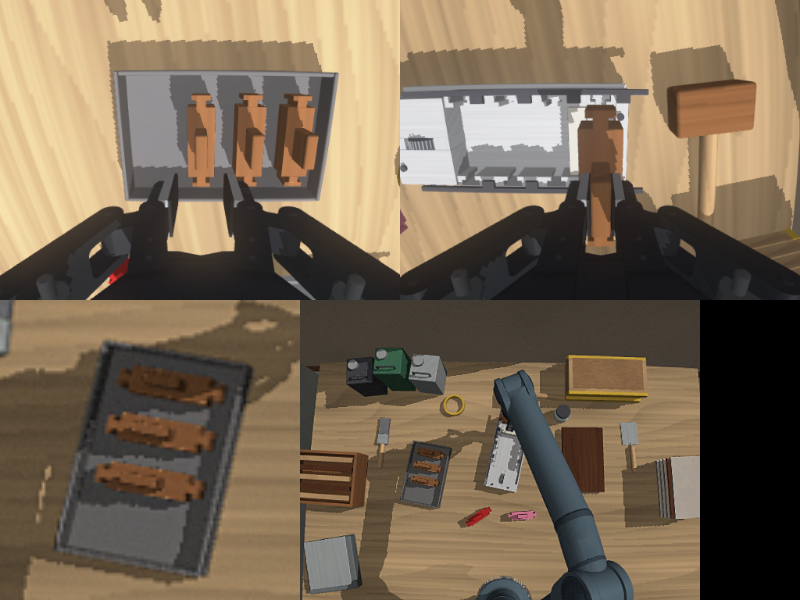

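Three in the tray, the fourth held. Place it, then view the mould cavities and the board.

```bash
python3 - <<'E'
from grab import *
place(-.079)
P,im=snap("wrist","n0")
move_ptp(W(.03,.03,.2),Q)
P,im2=snap("wrist","n1"); np.save("n1_T.npy",P["camera_from_world"])
for d in tip_of("wrist","prop1"): print(np.round(d["at"],1),round(d["confidence"],2),np.round(rayplane(P,d["at"],.012),4))
print("exp",W(.0825,0,.012))
move_ptp([.56,-.28,.27],down(0.0)); 
P,im3=snap("wrist","n2"); np.save("n2_T.npy",P["camera_from_world"])
t=ref("n3")
cv2.imwrite("pics/n4.png",np.vstack([np.hstack([cv2.resize(x,(400,300)) for x in (im,im2)]),np.hstack([cv2.resize(im3,(400,300)),cv2.resize(t[:,:,::-1],(400,300))])]))
cv2.imwrite("pics/n5.png",cv2.resize(im3,(800,600),interpolation=cv2.INTER_CUBIC)); print(read_time_s())
E
```

```text
contact z 0.0058 dF 7.3
59.4
[309.2 198. ] 0.93 [ 0.6559 -0.0217  0.012 ]
exp [ 0.65321535 -0.01818086  0.012     ]
62.2
```

View pics/n4.png

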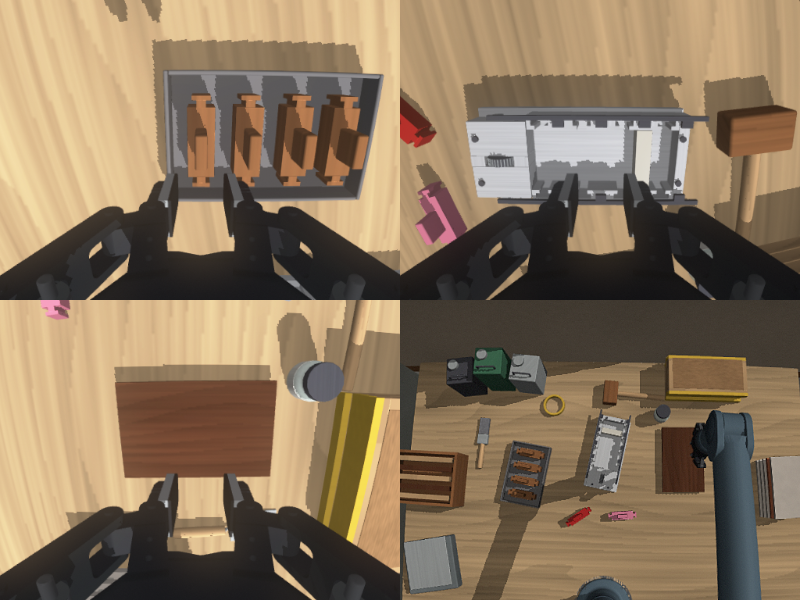

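View pics/n5.png

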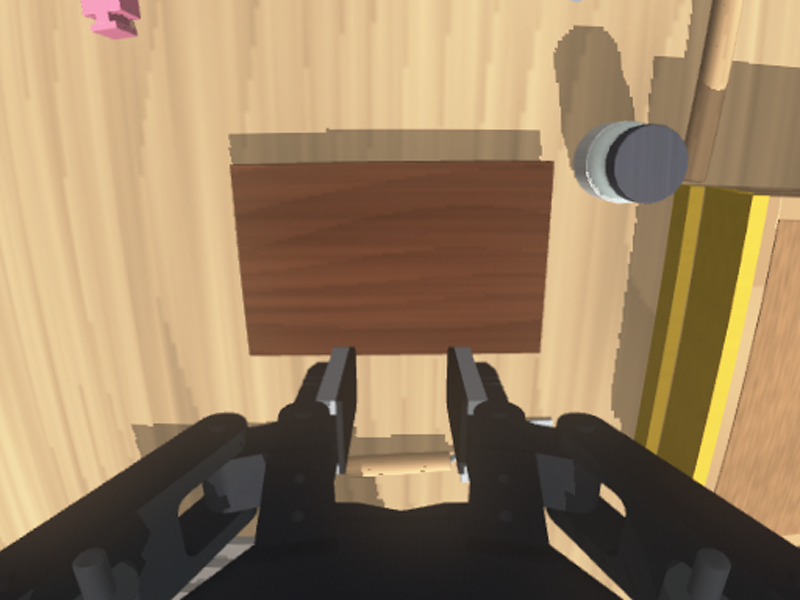

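All four dividers stand in the tray. One pale prop is left in the mould, lower-right cavity at (640,155) in the montage; the board corners are clear. Zooming on the prop before the grasp.

```bash
python3 - <<'E'
from grab import *
P=camera_params("wrist"); P["camera_from_world"]=np.load("n2_T.npy")
print(fitrect(P,np.array([(231,163),(553,161),(541,352),(249,355)])/1.5625,.125,.08,.024,[.56,-.3,0]))
P["camera_from_world"]=np.load("n1_T.npy"); im=cv2.imread("pics/n1.png")
x=cv2.resize(im[130:265,80:400],None,fx=2.5,fy=2.5,interpolation=cv2.INTER_CUBIC)
for x0,c in ((.0825,(0,0,255)),):
    q=(proj(P,m2w(MP,[[x0-.01,-.04,.038],[x0+.01,-.04,.038],[x0+.01,.04,.038],[x0-.01,.04,.038]]))-[80,130]+.4)*2.5
    cv2.polylines(x,[q.astype(int)],True,c,1)
cv2.imwrite("pics/o.png",x)
E
```

```text
(array([ 0.55451088, -0.29360463,  0.01260671]), [[-1.0, 0.2], [1.3, -0.5], [-0.4, 0.5], [0.1, 0.0]])
```

View pics/o.png

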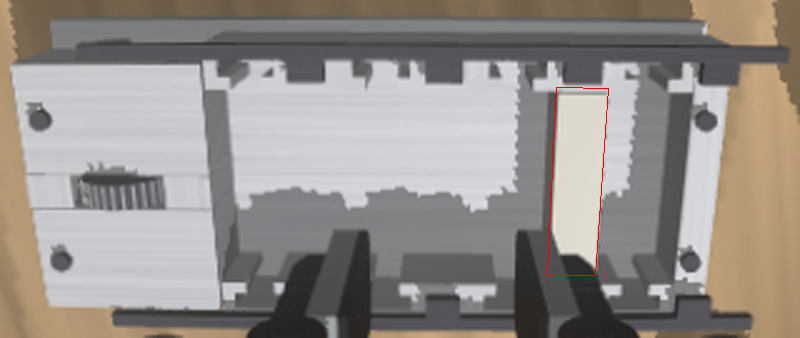

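The prop sits where expected, and the other cavities are empty. Gripping it.

```bash
python3 - <<'E'
from grab import *
x=.0825
move_gripper(.038,20)
move_ptp(W(x,0,.12),Q); movel(W(x,0,.060),speed=.12)
movel(W(x,0,.036),speed=.05); print("pre",np.round(fm(),1))
move_gripper(0,25); print("gap",read_finger_gap(),np.round(fm(),1))
move_gripper(0,45)
for z in (.041,.046,.056,.066,.08): movel(W(x,0,z),speed=.06); print(z,np.round(fm(),1))
movel(W(x,0,.16),speed=.2); print(read_finger_gap(),read_time_s())
P,im=snap("wrist","p1"); t=ref("p2")
cv2.imwrite("pics/p3.png",np.hstack([cv2.resize(im,(400,300)),cv2.resize(t[:,:,::-1],(400,300))]))
E
```

```text
pre [ 0.2 -0.2 -0.6]
gap 0.019788418685857737 [ 0.3 -0.2  1.2]
0.041 [ 0.2  0.1 -1. ]
0.046 [ 0.4 -0.3 -1.1]
0.056 [ 0.5 -0.9  0.2]
0.066 [-0.3 -0.2 -0.3]
0.08 [-0.   0.4 -1.3]
0.01910067918280474 67.5083
```

View pics/p3.png

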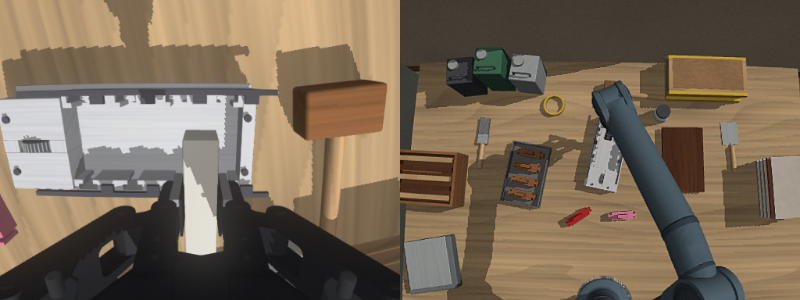

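Prop held (gap 19 mm), board unmoved at (683,160). Placing it.

```bash
python3 - <<'E'
from grab import *
place(0,TP=np.array([.5545,-.2936,.0126]),off=.024,floor=.024,opening=.036)
P,im=snap("wrist","q1")
move_j([1.199,0.383,0.044,1.598,-0.018,1.161,-0.05]); 
t=ref("q2"); P,s=snap("scene","q3"); print(read_time_s())
cv2.imwrite("pics/q4.png",np.vstack([np.hstack([cv2.resize(im,(400,300)),cv2.resize(s,(400,300))]),cv2.resize(t[130:265,110:410,::-1],(800,300))]))
E
```

```text
contact z 0.024 dF 5.0
72.3
74.35
```

View pics/q4.png

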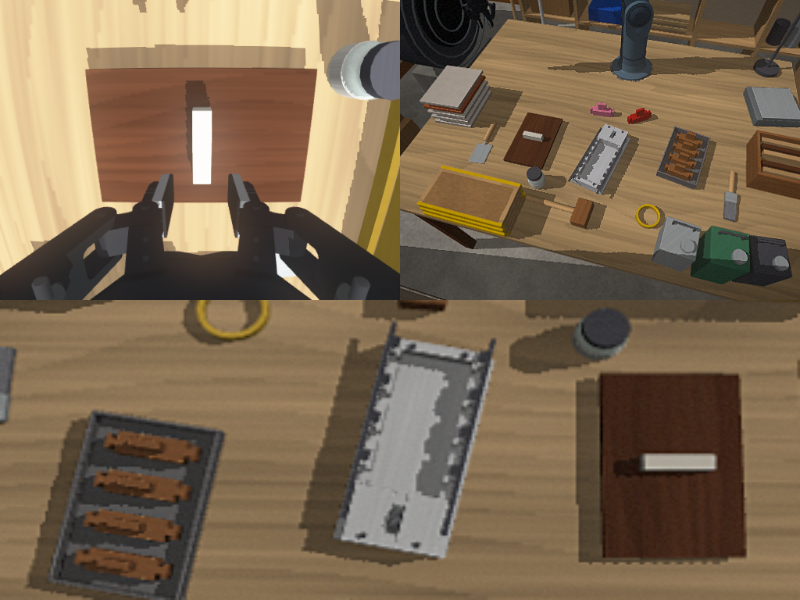

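The final views show four dividers upright in the tray, the prop flat at the centre of the board, the slides protruding past the end wall (open), and the mould empty. Handing in.

```bash
python3 -c "
from bench import *
print(sign_off(),read_time_s())"
```

```text
the job is handed in; nothing more can be done
the job is handed in; nothing more can be done
```

The mould is stripped and the job is handed in, with the last clock reading at about 74 s of the 210 s allowed.

- **Thumbwheel:** I rolled it in three main strokes until it hit its stop. On the last stroke I overshot the 5–15 N range: the press reached 21 N, and the sideways force rose to 13 N before the tip slipped. The pictures show the slides about 24 mm open, and they stayed open.
- **Dividers:** I drew all four straight up with no more than 1.3 N of sideways force. They stand tabs up on the tray floor, set down with 4–7 N of contact.
- **Prop:** Only one prop was there, between the third and fourth dividers. It lies on its long side at the middle of the ware board, set down with about 5 N.
- **Ware board:** It was knocked about 4 cm early in the run, so I measured it again before placing the prop.

The last top and scene pictures show the mould empty, the tray where it was, and the pink and red look-alikes and other bench items where they started. No check failed. I judged the final state by eye from those pictures.

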